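# Load an adapter housing in the laser marker's tray and send it in

## Task

Load the black adapter housing into the pocket of the marking station's pulled-out tray: its orange tongue goes under the fixed lip and its other end is pressed down past the red sprung jaw, until it lies flat, square and fully home on the pocket floor; let it go. Then press the tray's orange release lever and push the tray all the way in under the marking head, with the housing still seated. Leave the tape roll, the cooling fan and the blue bin where they are.

Things in the scene. Friction and masses are not known exactly. Their poses are not given: they have to be found in the camera images.
- shell: The part to load: black plastic adapter housing, block 48 (x) x 84 (y) x 34 (z) mm, 110 to 220 g, metal plate on top. An orange tongue 34 wide, 14 long, 5 mm thick sticks out of its -y end, level with the underside: its tip is at y = -56 mm, the other end (tail) at y = +42 mm. Origin: centre of the block's underside, z up. Starts flat on the bench, tongue within 50 degrees of the station's -y.
- station: Marking station, fixed: aluminium base 190 (x) x 340 (y) x 12 mm, y = -100 to +240 mm, rails along y; over y = 92 to 148 mm a white bridge (marking head), underside 115, lens 100, top 157 mm above the bench, legs outside x = +-69 mm. Origin on the bench under the pocket's centre when the tray is out. +y is the way the tray goes in.
- pocket (a point): Centre of the pocket floor, 36 mm above the bench, axes as the station's, moves with the tray. The seated housing's origin and axes coincide with it. The lip bars the way straight down: the housing goes in tongue first, tongue end tilted 10 to 20 degrees down, is laid flat, and its tail pressed down (10 to 15 N) past the jaw, which then holds it against the wall.
- lip (a point): Fixed aluminium lip at the pocket's -y end, 66 mm wide: this point is on its underside, 9 mm above the pocket floor, where it meets the wall that stops the tongue's tip (56 mm to -y of the pocket's centre). The lip reaches 7 mm from the wall over the tongue; its top and the wall's are 15 mm above the floor.
- jaw_face (a point): Red sprung jaw at the pocket's +y end, 30 mm wide: middle of the top edge of its upright face, 6 mm above the pocket floor, at rest 40.5 mm to +y of the pocket's centre, so 1.5 mm inside the seated tail. Above that its face slopes back at 45 degrees to 14 mm above the floor. It gives at most 5.5 mm to +y, pushing with 2 N at rest and 5.4 N right back.
- guides (a point): Point 10 mm above the pocket's centre, level with the tops of four side guides: each 12 mm long (y), centred at y = -34 and +33 mm from here. They stand 50.5 mm apart (x), straight for 5 mm from the floor, then widening; their outer sides are within x = +-36 mm. Between the front and rear guides both sides are free for fingers, for 55 mm of length, down to the floor.
- end_plate (a point): Middle of the top edge of the tray's blue upright end plate, on its outer (-y) face: 58 mm above the bench, 115 mm to -y of the pocket's centre. The plate is 90 mm wide (x); pushing it to +y moves the tray.
- paddle (a point): Centre of the top of the orange release lever's paddle, 46 (x) x 41 (y) mm, just outside the end plate (24.5 mm from its outer face), 38 mm above the bench. Pressed straight down it yields 13 mm at its centre (3.5 N half way, 5 N at the end; less travel nearer the plate, as it pivots just inside it); 5 to 8 mm frees the latch and springs back when let go; fingertips may rest on it and push the end plate at once.
- lever (a joint): Release lever, rad: 0 at rest (tray latched), 0.4 fully pressed; the latch is free above about 0.16. Keep it pressed while the tray starts to move; once the tray is 20 mm in it may be let go.
- tray (a joint): Tray slide, m: 0 fully out (as it starts, latched), 0.12 fully in, against the stop. Moves along the station's +y; about 2 N of friction.
- tape: Bystander: roll of cream tape lying flat, 86 mm across, 24 mm high. Origin: centre of its underside.
- fan: Bystander: black cooling fan lying flat, 80 x 80 x 25 mm. Origin: centre of its underside.
- bin: Bystander: blue open bin with brown parts in it, 115 x 165 x 65 mm. Origin: centre of its underside.
Mind the look-alikes: they are no part of the job. Leave any brown or green look-alike of the shell alone.

How it is judged:
By the outcome, as a careful person would: the job done as asked, in the order asked, and still so for the second after the job is handed in, with the robot touching nothing.
It also fails if it takes over 54 s, if anything falls off the work surface, if the arm or the gripper's body presses on something with over 40 N, if the wrist force passes 120 N, or if a joint passes its speed limit or range.

## Robot

A 6-joint arm with a two-finger parallel gripper is mounted at the origin on the work surface. World frame = base frame: x ahead of the robot, y to its left, z up, the work surface at z = 0. Lengths are in m, angles in rad, forces in N, time in s.
With the tool pointing down it reaches from about 0.25 to 0.725 m from the base axis. Payload 4 kg.
Tool frame: the origin (TCP) lies on the centre line of the jaws, within the pads' length; the fingertips stand tip_reach ahead of it and the grasp point (between the pads) lies 5 mm behind it (tip_reach is the distance from the TCP to the fingertips, in m); z points along the fingers, y is the direction in which the jaws open and shut (so a half turn about z gives the same grasp; the last joint's range is limited). The gripper opens to 85 mm and grips with 20 to 120 N. Pads are 22 mm wide; open, the fingers measure 114 mm over their backs; the gripper's body (76 mm by 85 mm) begins 54 mm behind the grasp point. The pads swing forward as they close: fully open they stand 13 mm farther back than shut.
Start: joints at [0, 0.241, 0.005, 1.335, 0, 1.571], TCP at [0.5, -0, 0.245] pointing down, gripper open.
Joint ranges: [-2.72, 2.72], [-1.05, 1.87], [-1.09, 1.28], [-1.99, 2.15], [-1.42, 1.44], [-3.14, 3.14]. Speed limits (rad/s): [2.79, 2.79, 3.14, 3.14, 3.14, 3.14].

## Interface

Orientations are given as a unit quaternion [x, y, z, w].
In Python, from workcell import * gives the robot as it stands.
- The arm moves only by the tool arm_command, never from a script. Its arguments are lists of equal length, an entry for each row: "translation": the shift along the tool's x, y, z in cm, a list of three; "turn": the turn about the tool's z in rad; "hand": the closure, from 0 (fully open) to 1 (shut). In form: {"translation": [[x, y, z], ...], "turn": [turn, ...], "hand": [hand, ...]}. A call has 1 to 5 rows; each row is the pose to reach, as a shift and turn from the pose commanded when the call began, along the tool's axes at that moment; what a row does not reach only later rows make up. A row lasts 1/12 s, in which the tool goes at most 41.7 mm and 7.16 degrees, less where a joint would pass 70% of its speed; a pose out of reach is approached as far as the arm can. A call with a gripper value outside its range is refused whole. The fingers move at their own pace and stop on an object; the grip force is fixed at half the most. Time passes only in rows, so rows that repeat a pose let the fingers close. It gives the time, the measured TCP pose, the force and the opening at its end, in the units of the state.
- get_obs(): the state, without advancing time (a new reading comes with each control period).
- camera(name): name is "scene" or "side" or "wrist"; returns (picture, depth): 384x512x3 uint8, red, green, blue; 384x512 float32, m along the optical axis (not along the pixel's ray), 0 where there is no reading.
- camera_info(name): a dict with "mtx" (3x3 intrinsics, pixels), "world_to_cam" (4x4, takes a point from world to camera coordinates). Camera axes: x right, y down, z forward; pixel columns grow to the right and rows downward; lengths in m; the calibration is good to about 2 mm. A picture is of the moment at which its call begins: read the wrist's pose just before it. camera_info takes no time and is no camera call; for the wrist camera it gives the pose at the moment of the call.
- job_done(): hands the job in, once; it reports no verdict.
Trained networks look in the newest picture that a camera, given by its name, has taken for a name from the list of things; names that differ only in an ending like _2 or _b are one class to them, and where a whole thing is asked for, a point or a joint stands for the part that bears it (a point fixed in the world has none). Each returns a list of dicts, best first, with "conf" (0 to 1); they miss things now and then, are a little off and sometimes report something else, mostly with a low value. They report only what shows in the picture. A call takes as long as a camera call. They do not tell look-alikes from the thing itself.
- search_frame(camera, name): "location" ([row, column] in pixels, amid what is visible of it).
- spot_point(camera, name): "location" ([row, column] in pixels: a listed point, or the origin of a listed thing).
The state is a dict: "clock": time; "joint_pos": joint angles; "joint_vel": joint speeds; "tau": joint torques, N m; "eef_pos": TCP position; "tool_rot": TCP orientation; "ft_force": force on the tool from outside, world axes, zero at the start; "ft_torque": the same for the moment, N m; "grip_width": finger opening in m.
Only numpy, scipy, OpenCV 4.12 (cv2) and the standard library are available. Lean on these libraries where they do the work, as an engineer would, in place of code of your own. Each camera call takes 0.05 s, during which the arm holds its last target. There are 200 camera calls.

## Working session

There is one attempt and no reset: what is moved stays moved. The work goes in short steps, Python scripts to look and compute and a tool call to move; the robot and the scene stay as the last step left them, time stands still between calls to the robot, and variables do not carry over. Pictures are saved under pics/ and viewed, about 8 in all and at most 12, crops included, and the job is handed in when it is done.

Besides the shell and the picture viewer there is one more tool, called after "Request:" by a JSON object that holds its "method" and its "body", one argument or row to a line. arm_command: Moves the arm, as the interface text tells. Its arguments: {"type":"object","properties":{"translation":{"type":"array","items":{"type":"array","items":{"type":"number"}}},"turn":{"type":"array","items":{"type":"number"}},"hand":{"type":"array","items":{"type":"number"}}},"required":["translation","turn","hand"]}

```bash
mkdir -p pics; ls
cat > h.py <<'E'
from workcell import *
import numpy as np, cv2
from scipy.spatial.transform import Rotation as R
def snap(name,fn=None):
    p,d=camera(name)
    if fn: cv2.imwrite('pics/'+fn,cv2.cvtColor(p,cv2.COLOR_RGB2BGR))
    return p,d,camera_info(name)
def cloud(d,i):
    K=np.array(i['mtx']);T=np.linalg.inv(np.array(i['world_to_cam']))
    v,u=np.mgrid[:d.shape[0],:d.shape[1]]
    P=np.stack([(u-K[0,2])/K[0,0]*d,(v-K[1,2])/K[1,1]*d,d],-1)
    return P@T[:3,:3].T+T[:3,3]
def ray(i,rc,z):
    K=np.array(i['mtx']);T=np.linalg.inv(np.array(i['world_to_cam']))
    r=T[:3,:3]@np.array([(rc[1]-K[0,2])/K[0,0],(rc[0]-K[1,2])/K[1,1],1]);o=T[:3,3]
    return o+r*(z-o[2])/r[2]
E
python3 - <<'E'
from h import *
import workcell
print([x for x in dir(workcell) if x[0]!='_'])
print(get_obs())
ims=[]
for c in ['scene','side','wrist']:
    p,d,i=snap(c,c+'0.png'); ims.append(p)
    np.savez('/tmp/'+c+'.npz',p=p,d=d,m=i['mtx'],w=i['world_to_cam'])
    W=cloud(d,i)
    print(c,np.linalg.inv(i['world_to_cam'])[:3].round(3).tolist(),np.array(i['mtx'])[0,0])
    for n in ['shell','pocket','lip','jaw_face','guides','end_plate','paddle','station','tape','fan','bin']:
        for r in spot_point(c,n)[:2]:
            a,b=[int(round(x)) for x in r['location']]
            w=W[min(a,383),min(b,511)] if d[min(a,383),min(b,511)]>0 else np.zeros(3)
            print(n,round(r['conf'],2),(a,b),w.round(3))
m=np.concatenate([np.concatenate(ims[:2],1),np.concatenate([ims[2],ims[2]*0],1)],0)
cv2.imwrite('pics/a.png',cv2.cvtColor(cv2.resize(m,(800,600),interpolation=cv2.INTER_AREA),cv2.COLOR_RGB2BGR))
E
```

```text
pics
['Unreachable', 'camera', 'camera_info', 'get_obs', 'job_done', 'search_frame', 'spot_point', 'tip_reach']
{'clock': 0.0, 'joint_pos': array([ 2.92658543e-05,  2.41397393e-01,  3.70736238e-03,  1.33519864e+00,
       -1.61403260e-05,  1.57078034e+00]), 'joint_vel': array([-0.00159961, -0.00035192,  0.00151841, -0.00090577, -0.00020888,
       -0.00058446]), 'tau': array([ 5.50268451e-04, -3.72315860e+01,  2.52406776e+01,  1.67737965e-02,
        2.29149265e-05,  1.14679995e-05]), 'eef_pos': array([4.99389310e-01, 9.94243042e-06, 2.44414278e-01]), 'tool_rot': array([ 0.70709039,  0.7071224 , -0.00074546, -0.00073404]), 'ft_force': array([-0.13939719,  0.04878705, -0.03724358]), 'ft_torque': array([ 0.00181991,  0.0339349 , -0.05507113]), 'grip_width': 0.08550423061405969}
scene [[0.307, 0.755, -0.58, 1.262], [0.951, -0.234, 0.199, -0.358], [0.015, -0.613, -0.79, 1.126]] 442.9763267228161
shell 0.91 (236, 148) [ 0.514 -0.419  0.032]
shell 0.72 (284, 137) [ 0.657 -0.473  0.033]
pocket 0.57 (212, 313) [0.581 0.069 0.04 ]
lip 0.71 (214, 297) [0.583 0.015 0.053]
jaw_face 0.49 (201, 32
[... 830 characters left out ...]
263) [0.57  0.051 0.035]
station 0.31 (150, 251) [0.559 0.112 0.045]
tape 0.67 (266, 278) [ 0.455 -0.269  0.001]
fan 0.59 (256, 328) [ 0.582 -0.307  0.015]
bin 0.88 (114, 191) [0.461 0.391 0.018]
wrist [[1.0, -0.0, 0.0, 0.499], [-0.0, -0.965, -0.263, 0.067], [0.0, 0.263, -0.965, 0.374]] 314.6800013028572
pocket 0.82 (104, 328) [0.573 0.065 0.036]
pocket 0.65 (156, 340) [0.585 0.013 0.052]
lip 0.66 (154, 339) [0.584 0.016 0.052]
jaw_face 0.66 (57, 322) [0.563 0.11  0.043]
guides 0.95 (99, 330) [0.575 0.07  0.036]
end_plate 0.61 (214, 349) [ 0.604 -0.055  0.038]
paddle 0.89 (226, 348) [ 0.604 -0.07   0.038]
station 0.69 (105, 318) [0.563 0.064 0.037]
station 0.54 (159, 339) [0.585 0.01  0.051]
```

View pics/a.png

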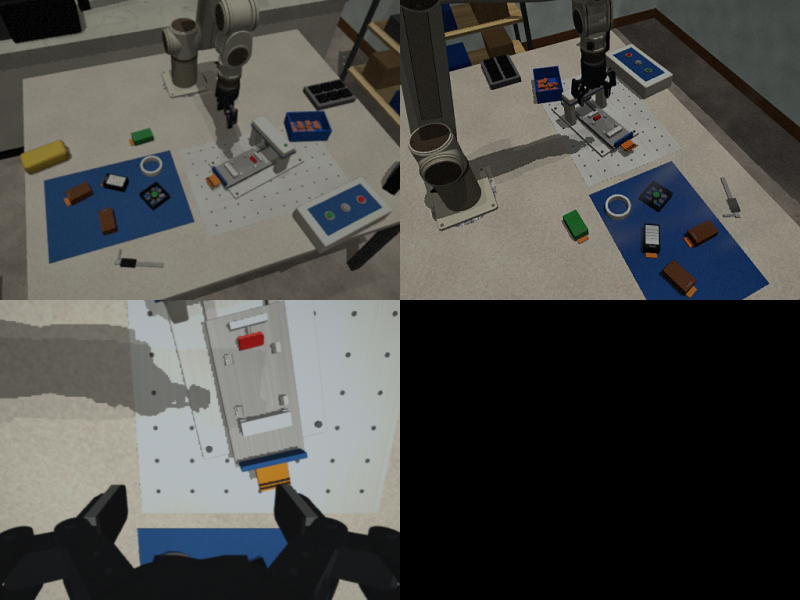

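```bash
cat > st.py <<'E'
from h import *
def fit2(src,dst,w):
    s=np.array(src);d=np.array(dst);w=np.array(w)[:,None]
    cs=(s*w).sum(0)/w.sum();cd=(d*w).sum(0)/w.sum();a=s-cs;b=d-cd
    th=np.arctan2((w[:,0]*(a[:,0]*b[:,1]-a[:,1]*b[:,0])).sum(),(w*a*b).sum())
    c,n=np.cos(th),np.sin(th);t=cd-np.array([[c,-n],[n,c]])@cs
    return th,t
PTS={'pocket':(0,0,.036),'lip':(0,-.056,.045),'jaw_face':(0,.0405,.042),'guides':(0,0,.046),'end_plate':(0,-.115,.058),'paddle':(0,-.1395,.038)}
E
python3 - <<'E'
from st import *
print('tip',tip_reach)
for c in ['wrist','side','scene']:
    z=np.load('/tmp/'+c+'.npz');i={'mtx':z['m'],'world_to_cam':z['w']};W=cloud(z['d'],i)
    hsv=cv2.cvtColor(z['p'],cv2.COLOR_RGB2HSV);H,S,V=hsv[...,0].astype(int),hsv[...,1],hsv[...,2]
    near=(np.abs(W[...,0]-.58)<.16)&(np.abs(W[...,1]-.03)<.2)
    for n,m in [('plate',near&(H>100)&(H<125)&(S>120)&(abs(W[...,2]-.058)<.004)),
                ('red',near&((H<6)|(H>174))&(S>150)&(W[...,2]>.03)),
                ('paddle',near&(H>8)&(H<22)&(S>150)&(W[...,2]>.033)),
                ('liptop',near&(abs(W[...,2]-.051)<.0025)&(W[...,1]<.04)&(W[...,1]>-.03)),
                ]:
        P=W[m]
        if len(P)<5: print(c,n,len(P));continue
        r=cv2.minAreaRect((P[:,:2]*1000).astype(np.float32)) 
        print(c,n,len(P),np.median(P,0).round(4),[np.round(x,1) for x in r],'zmax',np.percentile(P[:,2],95).round(4))
    src,dst=[],[]
    nm={'wrist':0}
z=np.load('/tmp/wrist.npz')
# shell in side & scene
for c,rc in [('side',(305,322)),('scene',(234,147))]:
    z=np.load('/tmp/'+c+'.npz');i={'mtx':z['m'],'world_to_cam':z['w']};W=cloud(z['d'],i)
    near=np.hypot(W[...,0]-.5,W[...,1]+.42)<.085
    hsv=cv2.cvtColor(z['p'],cv2.COLOR_RGB2HSV);H,S=hsv[...,0],hsv[...,1]
    P=W[near&(abs(W[...,2]-.034)<.004)];r=cv2.minAreaRect((P[:,:2]*1000).astype(np.float32))
    print(c,'top',len(P),np.median(P,0).round(4),[np.round(x,1) for x in r],'z',np.percentile(P[:,2],[5,50,95]).round(4))
    O=W[near&(H>6)&(H<22)&(S>150)&(W[...,2]<.02)&(W[...,2]>.001)]; print('tongue',len(O),np.median(O,0).round(4) if len(O) else '')
    
ps=cv2.imread('pics/side0.png')[230:380,200:420]; pw=cv2.imread('pics/wrist0.png')[0:260,200:440]
out=np.zeros((600,800,3),np.uint8);a=cv2.resize(ps,None,fx=1.8,fy=1.8);b=cv2.resize(pw,None,fx=1.6,fy=1.6)
out[:a.shape[0],:a.shape[1]]=a;out[:b.shape[0],400:400+b.shape[1]]=b
cv2.imwrite('pics/b.png',out)
E
```

```text
tip 0.014
wrist plate 636 [ 0.598  -0.0394  0.0582] [array([598.3, -40.1]), array([88.9,  8.3]), np.float64(13.3)] zmax 0.0595
wrist red 530 [0.5611 0.1137 0.0467] [array([534.5,  99.1]), array([93.5, 21.7]), np.float64(29.6)] zmax 0.0502
wrist paddle 963 [ 0.6041 -0.0669  0.0385] [array([568.6,  -4.5]), array([ 51.7, 191.9]), np.float64(29.3)] zmax 0.0397
wrist liptop 1215 [0.5872 0.0104 0.0514] [array([596.3,  -7.4]), array([77. , 58.9]), np.float64(13.5)] zmax 0.0526
side plate 69 [ 0.593  -0.0422  0.0575] [array([597.3, -41. ]), array([89.4, 10.3]), np.float64(14.3)] zmax 0.06
side red 165 [ 0.502  -0.0089  0.3415] [array([566.7,  21.2]), array([208. , 210.1]), np.float64(55.7)] zmax 0.5388
side paddle 249 [ 0.5922 -0.0578  0.04  ] [array([570.5,  13.7]), array([203.9, 208.9]), np.float64(54.8)] zmax 0.5293
side liptop 104 [0.5849 0.0099 0.0514] [array([584.5,  10.3]), array([67.3, 31.3]), np.float64(1.6)] zmax 0.0532
scene plate 70 [ 0.6006 -0.0438  0.0577] [array([602.6, -44.1]), array([83.6, 10. ]), np.float64(14.0)] zmax 0.0609
scene red 61 [0.5594 0.1071 0.0479] [array([536.7,  31.1]), array([186.6,  78.9]), np.float64(49.2)] zmax 0.525
scene paddle 229 [ 0.6025 -0.0625  0.0398] [array([566.2, -51.9]), array([ 97.5, 143.1]), np.float64(52.8)] zmax 0.6199
scene liptop 88 [0.5902 0.0077 0.051 ] [array([588. ,   7.4]), array([67.4, 21.6]), np.float64(13.0)] zmax 0.0531
side top 665 [ 0.492  -0.4189  0.034 ] [array([ 493.8, -416.7]), array([86.1, 48.3]), np.float64(59.0)] z [0.0309 0.034  0.0368]
tongue 99 [ 0.4679 -0.4589  0.0049]
scene top 377 [ 0.4961 -0.4193  0.0348] [array([ 494.7, -420. ]), array([84.6, 50.3]), np.float64(60.2)] z [0.0312 0.0348 0.0375]
tongue 7 [ 0.5009 -0.4519  0.0145]
```

View pics/b.png

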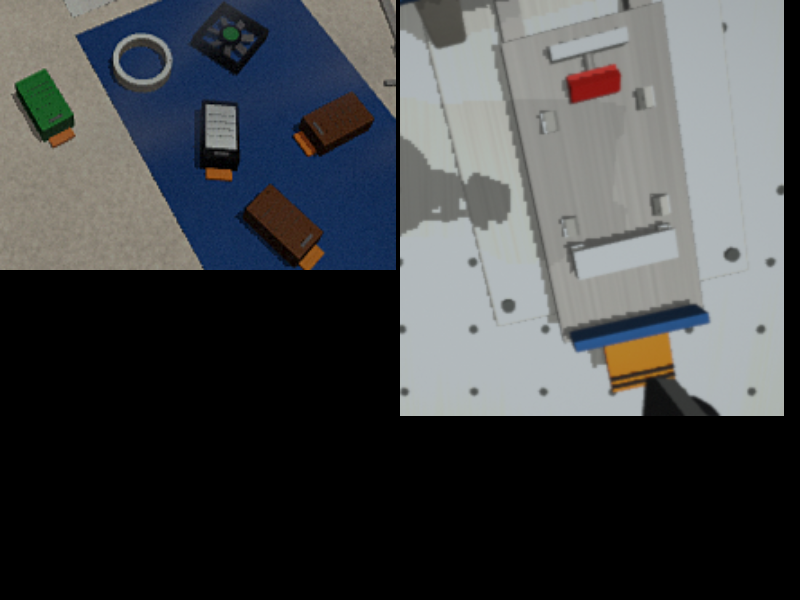

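Request:
{"method": "arm_command", "body": {
  "translation": [
    [-4.1,0,0],
    [-8.2,0,0],
    [-12.3,0,0],
    [-16.4,0,0],
    [-20.5,0,0]
  ],
  "turn": [0.106,0.212,0.318,0.424,0.532],
  "hand": [0,0,0,0,0]
}}

```text
clock: 2.22
eef_pos: [0.4998, -0.2067, 0.2455]
tool_rot: [0.869, 0.494, 0.0, 0.0]
ft_force: [1.1, -0.6, 0.0]
grip_width: 0.0854
```

Request:
{"method": "arm_command", "body": {
  "translation": [
    [-3.6,2.0,0],
    [-7.2,4.0,0],
    [-10.8,6.0,0],
    [-14.4,8.0,0],
    [-18.0,10.0,0]
  ],
  "turn": [0,0,0,0,0],
  "hand": [0,0,0,0,0]
}}

```text
clock: 2.63
eef_pos: [0.4944, -0.4129, 0.2453]
tool_rot: [0.868, 0.496, 0.0, 0.0]
ft_force: [1.1, 0.7, -0.1]
grip_width: 0.0855
```

Request:
{"method": "arm_command", "body": {
  "translation": [
    [-0.5,0.3,3],
    [-0.5,0.3,6],
    [-0.5,0.3,6]
  ],
  "turn": [0,0,0],
  "hand": [0,0,0]
}}

```text
clock: 2.88
eef_pos: [0.4913, -0.4155, 0.1777]
tool_rot: [0.869, 0.495, -0.002, -0.006]
ft_force: [-0.7, 1.1, -2.5]
grip_width: 0.0851
```

```bash
cat > sh.py <<'E'
from h import *
def tool():
    o=get_obs();M=R.from_quat(o['tool_rot']).as_matrix();return o['eef_pos'],M
def goto(p,M,tgt,axdeg):
    d=M.T@(np.array(tgt)-p); a=np.degrees(np.arctan2(M[1,0],M[0,0]))
    print('TCP',p.round(4),'xaxis deg',a.round(2),'shift cm',(d*100).round(2),'turn',np.radians(a-axdeg).round(4))
E
python3 - <<'E'
from sh import *
p,M=tool();pic,d,i=snap('wrist','w1.png');W=cloud(d,i)
hsv=cv2.cvtColor(pic,cv2.COLOR_RGB2HSV);H,S=hsv[...,0],hsv[...,1]
near=np.hypot(W[...,0]-.494,W[...,1]+.418)<.085
P=W[near&(abs(W[...,2]-.034)<.003)]
r=cv2.minAreaRect((P[:,:2]*1000).astype(np.float32)); print(len(P),np.median(P,0).round(4),r, np.percentile(P[:,2],[5,50,95]))
O=W[near&(H>6)&(H<22)&(S>150)&(W[...,2]>.002)&(W[...,2]<.01)];print(len(O),np.median(O,0),cv2.minAreaRect((O[:,:2]*1000).astype(np.float32)))
print(spot_point('wrist','shell')[:2]); print(get_obs()['ft_force'])
goto(p,M,[*(np.array(r[0])/1000),.03],59.5)
E
```

```text
636 [ 0.4959 -0.4123  0.0367] ((494.0762939453125, -417.95220947265625), (84.02102661132812, 48.0511589050293), 59.30050277709961) [0.0358518  0.03670735 0.03697901]
69 [ 0.46505483 -0.4640547   0.00847138] ((466.3196716308594, -464.4600830078125), (3.062591075897217, 31.80398941040039), 58.105682373046875)
[{'location': [143.6, 17.9], 'conf': 0.94}, {'location': [276.4, 331.4], 'conf': 0.86}]
[-0.09120797  0.63318467 -0.34034547]
TCP [ 0.4913 -0.4155  0.1777] xaxis deg 59.39 shift cm [-0.11  0.55 14.76] turn -0.0019
```

View pics/w1.png

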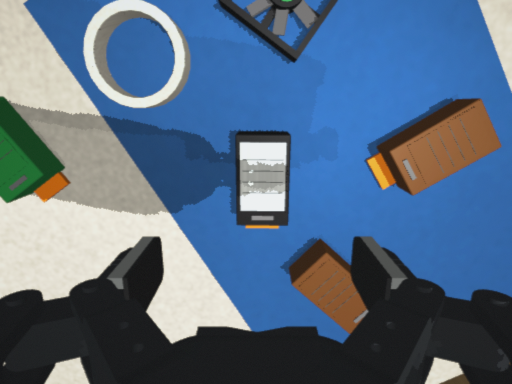

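Request:
{"method": "arm_command", "body": {
  "translation": [
    [-0.15,0,4],
    [-0.15,0,8],
    [-0.15,0,11],
    [-0.15,0,12],
    [-0.15,0,12]
  ],
  "turn": [0.004,0.004,0.004,0.004,0.004],
  "hand": [0,0,0,0,0]
}}

```text
clock: 3.4
eef_pos: [0.4937, -0.4166, 0.0642]
tool_rot: [0.869, 0.495, -0.001, -0.002]
ft_force: [0.4, 0.3, 0.4]
grip_width: 0.0854
```

Run:
```python
from sh import *
pic,d,i=snap('wrist','w2.png');W=cloud(d,i)
p,M=tool()
near=np.hypot(W[...,0]-.494,W[...,1]+.418)<.085
P=W[near&(abs(W[...,2]-.034)<.006)]
r=cv2.minAreaRect((P[:,:2]*1000).astype(np.float32)); print(len(P),np.median(P,0).round(4),r, np.percentile(P[:,2],[5,50,95]))
goto(p,M,[.4941,-.4180,.022],59.3); print(get_obs()['ft_force'],get_obs()['joint_vel'].round(3))
```

```text
12785 [ 0.4961 -0.4146  0.037 ] ((493.93670654296875, -419.05145263671875), (84.86688995361328, 48.20024871826172), 59.135887145996094) [0.03579987 0.03700107 0.03805934]
TCP [ 0.495  -0.4178  0.0666] xaxis deg 59.35 shift cm [-0.06 -0.07  4.46] turn 0.0008
[-0.11052744 -0.59163464  0.76905138] [-0.004 -0.037  0.049  0.003 -0.001  0.001]
```

Request:
{"method": "arm_command", "body": {
  "translation": [
    [-0.05,0,2],
    [-0.05,0,3.8],
    [-0.05,0,4.2],
    [-0.05,0,4.2],
    [-0.05,0,4.2]
  ],
  "turn": [0.002,0.002,0.002,0.002,0.002],
  "hand": [0,0,0,0.5,0.9]
}}

```text
clock: 3.87
eef_pos: [0.4954, -0.4194, 0.026]
tool_rot: [0.87, 0.494, 0.001, 0.002]
ft_force: [-0.1, -0.1, 0.7]
grip_width: 0.0639
```

Request:
{"method": "arm_command", "body": {
  "translation": [
    [0,0,0],
    [0,0,0],
    [0,0,0],
    [0,0,0]
  ],
  "turn": [0,0,0,0],
  "hand": [1,1,1,1]
}}

```text
clock: 4.2
eef_pos: [0.4954, -0.4197, 0.0261]
tool_rot: [0.87, 0.494, 0.001, 0.002]
ft_force: [0.8, 0.7, 6.2]
grip_width: 0.0468
```

Request:
{"method": "arm_command", "body": {
  "translation": [
    [0,0,-4],
    [2,-0.5,-7.3],
    [5.5,-1.5,-9.3],
    [9.3,-2.6,-11],
    [13.1,-3.7,-12.5]
  ],
  "turn": [0,-0.1,-0.2,-0.3,-0.4],
  "hand": [1,1,1,1,1]
}}

```text
clock: 4.62
eef_pos: [0.5293, -0.2883, 0.1499]
tool_rot: [0.753, 0.658, 0.001, 0.001]
ft_force: [1.5, 0.7, -2.0]
grip_width: 0.0465
```

Request:
{"method": "arm_command", "body": {
  "translation": [
    [4,0.5,-1],
    [8,1,-2],
    [12,1.6,-3],
    [16,2.1,-4],
    [20,2.6,-5]
  ],
  "turn": [-0.074,-0.148,-0.222,-0.296,-0.368],
  "hand": [1,1,1,1,1]
}}

```text
clock: 5.03
eef_pos: [0.5821, -0.0924, 0.1987]
tool_rot: [0.62, 0.785, 0.0, 0.0]
ft_force: [0.7, -0.3, -1.6]
grip_width: 0.0469
```

Request:
{"method": "arm_command", "body": {
  "translation": [
    [2.5,1.3,0],
    [5,2.7,0],
    [5,2.7,0],
    [5,2.7,0],
    [5,2.7,0]
  ],
  "turn": [0,0,0,0,0],
  "hand": [1,1,1,1,1]
}}

```text
clock: 5.45
eef_pos: [0.5967, -0.0395, 0.1976]
tool_rot: [0.621, 0.784, -0.0, -0.0]
ft_force: [0.2, -0.8, -1.3]
grip_width: 0.0469
```

Run:
```python
from st import *
from sh import *
p,M=tool();print(p.round(4),np.degrees(np.arctan2(M[1,0],M[0,0])),M[:,2].round(4),get_obs()['ft_force'].round(2),get_obs()['grip_width'])
pic,d,i=snap('wrist','w3.png');W=cloud(d,i);np.savez('/tmp/w3.npz',p=pic,d=d,m=i['mtx'],w=i['world_to_cam'])
dst=[];src=[];w=[]
for n,q in PTS.items():
    for r in spot_point('wrist',n)[:1]:
        P=ray(i,r['location'],q[2]);print(n,np.round(r['location']),round(r['conf'],2),P.round(4))
        if r['conf']>.4: src.append(q[:2]);dst.append(P[:2]);w.append(r['conf'])
th,t=fit2(src,dst,w);print('fit',np.degrees(th),t,np.round(np.array(dst)-(np.array(src)@np.array([[np.cos(th),np.sin(th)],[-np.sin(th),np.cos(th)]])+t),4).tolist())
```

```text
[ 0.5967 -0.0395  0.1976] 103.20162605843932 [-4.e-04 -5.e-04 -1.e+00] [ 0.16 -0.81 -1.32] 0.046911598614217544
pocket [ 52. 258.] 0.59 [0.5727 0.0656 0.036 ]
lip [120. 259.] 0.94 [0.586  0.0109 0.045 ]
guides [ 48. 260.] 0.76 [0.5738 0.068  0.046 ]
fit 12.701948558968 [0.57347383 0.06637364] [[-0.0007, -0.0007], [0.0002, -0.0008], [0.0003, 0.0016]]
```

View pics/w3.png

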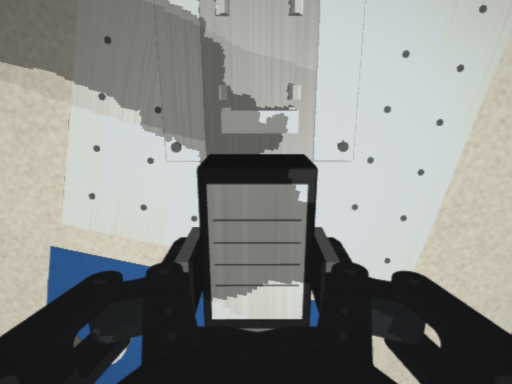

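Run:
```python
from st import *
from sh import *
def comp(m):
    n,l,s,c=cv2.connectedComponentsWithStats(m.astype(np.uint8));k=1+np.argmax(s[1:,4]);return l==k
def loc(P,t,th):
    c,s=np.cos(th),np.sin(th);return (P[:,:2]-t)@np.array([[c,-s],[s,c]])
t=np.array([.5732,.0672]);th=np.radians(13.2)
for f in ['wrist','w3']:
    z=np.load('/tmp/%s.npz'%f);i={'mtx':z['m'],'world_to_cam':z['w']};W=cloud(z['d'],i);Z=W[...,2]
    L=loc(W.reshape(-1,3),t,th).reshape(384,512,2)
    hsv=cv2.cvtColor(z['p'],cv2.COLOR_RGB2HSV);H,S=hsv[...,0],hsv[...,1]
    ok=(z['d']>0)
    fl=ok&(abs(L[...,0])<.03)&(abs(L[...,1])<.03); print(f,'floor z',np.median(Z[fl]))
    for n,m in [('lip',ok&(Z>.046)&(Z<.056)&(abs(L[...,0])<.045)&(L[...,1]>-.075)&(L[...,1]<-.04)),
                ('jaw',ok&(Z>.039)&(Z<.056)&(abs(L[...,0])<.022)&(L[...,1]>.035)&(L[...,1]<.075)&((H<8)|(H>172))&(S>120)),
                ('plate',ok&(Z>.053)&(Z<.063)&(L[...,1]<-.10)&(L[...,1]>-.13)&(H>95)&(H<130)&(S>90)),
                ('tray',ok&(Z>.031)&(Z<.042)&(abs(L[...,0])<.06)&(L[...,1]>-.1)&(L[...,1]<.06))]:
        if m.sum()<20: print(n,'none');continue
        m=comp(m);Q=L[m]*1000;r=cv2.minAreaRect(Q.astype(np.float32))
        print(n,m.sum(),'z',np.median(Z[m]).round(4),'x',np.percentile(Q[:,0],[1,99]).round(1),'y',np.percentile(Q[:,1],[1,99]).round(1),[np.round(a,1) for a in r])
    for sx in (-1,1):
      for y0 in (-.034,.033):
        m=ok&(Z>.0425)&(Z<.05)&(sx*L[...,0]>.018)&(sx*L[...,0]<.045)&(abs(L[...,1]-y0)<.01)
        if m.sum(): Q=L[m]*1000;print('guide',sx,y0,m.sum(),Q.min(0).round(1),Q.max(0).round(1))
    if f=='w3':
        p=np.array([.5967,-.0395]);a=np.radians(103.2)
        x=np.array([np.cos(a),np.sin(a)]);y=np.array([x[1],-x[0]])
        D=np.stack([(W[...,:2]-p)@x,(W[...,:2]-p)@y],-1)*1000
        m=comp(ok&(Z>.196)&(Z<.216)&(abs(D[...,0])<60)&(abs(D[...,1])<28))
        print('held z',np.percentile(Z[m],[2,50,98]).round(4),[np.round(q,1) for q in cv2.minAreaRect(D[m].astype(np.float32))],np.percentile(D[m],[1,99],0).round(1))
        for lo in (-30,-15,0,15,30):
            k=m&(abs(D[...,0]-lo)<3); print(lo,np.median(Z[k]).round(4) if k.any() else None)
```

```text
wrist floor z 0.03639461835026811
lip 1226 z 0.0513 x [-33.   32.2] y [-67.6 -48.6] [array([ -0.1, -58.1]), array([66.3, 19.5]), np.float64(0.2)]
jaw 555 z 0.0464 x [-15.5  14.2] y [41.  56.4] [array([-0.5, 48.8]), array([30.4, 15.9]), np.float64(0.2)]
plate 695 z 0.0582 x [-43.7  43.5] y [-113.9 -106.2] [array([  -0.2, -110.1]), array([89.1,  8.4]), np.float64(0.4)]
tray 12584 z 0.0364 x [-49.7  48.6] y [-98.3  58.9] [array([ -0.2, -20. ]), array([100.6, 160. ]), np.float64(0.1)]
guide -1 -0.034 83 [-34.3 -39.6] [-26.1 -27.7]
guide -1 0.033 97 [-33.7  27.2] [-26.   39.1]
guide 1 -0.034 96 [ 24.8 -39.7] [ 33.2 -27.5]
guide 1 0.033 110 [24.5 27.4] [33.2 39.3]
w3 floor z 0.03630695165804254
lip 1701 z 0.0513 x [-32.8  32.1] y [-67.6 -49.9] [array([ -0.2, -58.8]), array([19.3, 66.1]), np.float64(89.9)]
jaw none
plate none
tray 15252 z 0.0363 x [-49.3  48.7] y [-87.5  37.6] [array([ -0.4, -28.8]), array([100.3, 135.7]), np.float64(0.0)]
guide -1 -0.034 130 [-35. -40.] [-25.6 -28.4]
guide -1 0.033 134 [-33.6  26.3] [-25.5  36.2]
guide 1 -0.034 135 [ 25.3 -40.1] [ 33.2 -28.5]
guide 1 0.033 136 [25.2 26.4] [34.4 36.5]
held z [0.2019 0.2062 0.2109] [array([ 4., -0.]), array([77.1, 56. ]), np.float64(0.3)] [[-30.9 -24.7]
 [ 42.2  23.9]]
-30 0.2059
-15 0.2062
0 0.2063
15 0.2062
30 0.2062
```

Request:
{"method": "arm_command", "body": {
  "translation": [
    [4,0.1,0.5],
    [8,0.1,1],
    [11.2,0.1,3.5],
    [11.8,0.1,7],
    [11.8,0.1,9.5]
  ],
  "turn": [-0.002,-0.002,-0.002,-0.002,-0.002],
  "hand": [1,1,1,1,1]
}}

```text
clock: 6.22
eef_pos: [0.5699, 0.078, 0.1012]
tool_rot: [0.619, 0.785, 0.0, -0.0]
ft_force: [-0.7, -0.9, -2.1]
grip_width: 0.0469
```

Request:
{"method": "arm_command", "body": {
  "translation": [
    [0,0,0.8],
    [0,0,1.2],
    [0,0,1.2],
    [0,0,1.2]
  ],
  "turn": [0,0,0,0],
  "hand": [1,1,1,1]
}}

```text
clock: 6.55
eef_pos: [0.5724, 0.0751, 0.0921]
tool_rot: [0.621, 0.784, 0.001, 0.001]
ft_force: [-0.8, -0.0, -0.9]
grip_width: 0.0463
```

```bash
cat >> sh.py <<'E'
T0=np.array([.57296,.06714]);TH=np.radians(13.3)
def stat():
    p,M=tool();o=get_obs();c,s=np.cos(TH),np.sin(TH)
    l=(p[:2]-T0)@np.array([[c,-s],[s,c]])*1000
    print('clk',round(o['clock'],2),'local mm',l.round(2),'z',(p[2]*1000).round(2),'ax-err deg',(np.degrees(np.arctan2(M[1,0],M[0,0]))-103.3).round(2),'F',o['ft_force'].round(1),'w',round(o['grip_width'],4))
E
python3 - <<'E'
from sh import *
stat()
ims=[snap(c,None)[0] for c in ('side','wrist')]
a=cv2.resize(ims[0][90:230,180:340],None,fx=2.5,fy=2.5);b=ims[1]
out=np.zeros((400,800,3),np.uint8);out[:350,:400]=a;out[:300,400:]=cv2.resize(b,(400,300))
cv2.imwrite('pics/c.png',out[...,::-1])
stat()
E
```

```text
clk 6.55 local mm [1.33 7.91] z 92.11 ax-err deg -0.08 F [-0.8 -0.  -0.9] w 0.0463
clk 6.65 local mm [1.62 7.96] z 92.6 ax-err deg -0.07 F [-0.4 -0.2 -1.7] w 0.047
```

View pics/c.png

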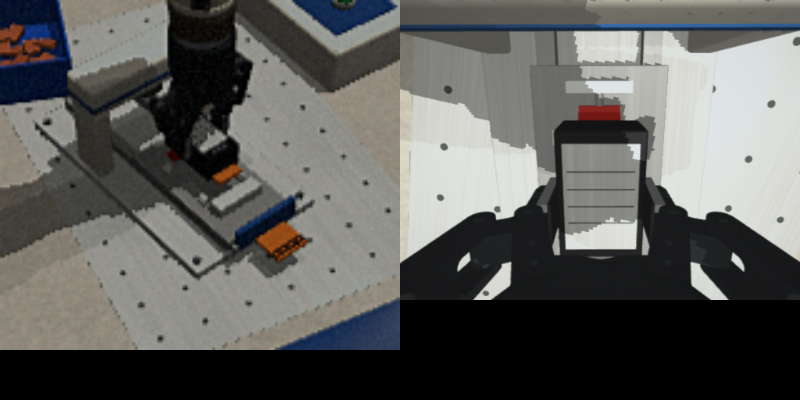

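Request:
{"method": "arm_command", "body": {
  "translation": [
    [0.05,-0.15,0.4],
    [0.05,-0.15,1.1],
    [0.05,-0.15,1.1],
    [0.05,-0.15,1.1]
  ],
  "turn": [-0.001,-0.001,-0.001,-0.001],
  "hand": [1,1,1,1]
}}

```text
clock: 6.98
eef_pos: [0.5688, 0.0757, 0.079]
tool_rot: [0.62, 0.784, -0.0, -0.0]
ft_force: [0.1, -0.7, -1.1]
grip_width: 0.0465
```

```bash
cat > held.py <<'E'
from sh import *
def held():
    stat();p,M=tool();pic,d,i=snap('wrist');W=cloud(d,i)
    D=(W-p)@M*1000;m=(d>0)&(abs(D[...,1])<22)&(D[...,0]>-32)&(D[...,0]<48)&(D[...,2]<12)&(D[...,2]>-40)
    for lo in (-25,-10,5,20,33): 
        k=m&(abs(D[...,0]-lo)<3); print(lo,'topz',(np.median(W[k][:,2])*1000).round(1) if k.any() else None,end=' ')
    k=m&(abs(D[...,1])<20); 
    if k.any():
        A=D[k&(D[...,0]<36)];s=np.polyfit(A[:,0],-A[:,2],1);print('\ntilt deg (tail up +)',np.degrees(np.arctan(s[0])).round(2))
        L=(W[k][:,:2]-T0)@np.array([[np.cos(TH),-np.sin(TH)],[np.sin(TH),np.cos(TH)]])*1000; print('tail local y',np.percentile(L[:,1],99.5).round(1))
    stat()
E
python3 -c "from held import *;held()"
```

```text
clk 6.98 local mm [-2.06  9.26] z 79.04 ax-err deg 0.04 F [ 0.1 -0.7 -1.1] w 0.0465
-25 topz 87.9 -10 topz 88.0 5 topz 88.0 20 topz 88.0 33 topz 88.0 
tilt deg (tail up +) 0.13
tail local y 52.2
clk 7.03 local mm [-1.76  9.27] z 79.29 ax-err deg 0.04 F [ 0.5 -0.7 -1. ] w 0.0466
```

Request:
{"method": "arm_command", "body": {
  "translation": [
    [0,0.15,0],
    [0,0.15,0.2],
    [0,0.15,0.4],
    [0,0.15,0.4]
  ],
  "turn": [0,0,0,0],
  "hand": [1,1,1,1]
}}

```text
clock: 7.37
eef_pos: [0.5714, 0.0763, 0.0758]
tool_rot: [0.62, 0.785, 0.0, 0.0]
ft_force: [-0.0, -0.6, 0.1]
grip_width: 0.047
```

```bash
python3 -c "from held import *;held()"
```

```text
clk 7.37 local mm [0.56 9.28] z 75.79 ax-err deg 0.05 F [-0.  -0.6  0.1] w 0.047
-25 topz 84.4 -10 topz 84.5 5 topz 84.6 20 topz 84.6 33 topz 84.6 
tilt deg (tail up +) 0.21
tail local y 52.2
clk 7.42 local mm [0.52 9.28] z 75.85 ax-err deg 0.05 F [ 0.5 -0.6 -0.5] w 0.0467
```

Request:
{"method": "arm_command", "body": {
  "translation": [
    [0,-0.02,0.2],
    [0,-0.02,0.4],
    [0,-0.02,0.4]
  ],
  "turn": [0,0,0],
  "hand": [1,1,1]
}}

```text
clock: 7.67
eef_pos: [0.5717, 0.076, 0.0739]
tool_rot: [0.62, 0.784, 0.001, 0.001]
ft_force: [-3.1, -2.2, 9.9]
grip_width: 0.0473
```

```bash
python3 -c "from held import *;held()"
```

```text
clk 7.67 local mm [0.8  8.93] z 73.92 ax-err deg 0.05 F [-3.1 -2.2  9.9] w 0.0473
-25 topz 81.9 -10 topz 82.5 5 topz 82.9 20 topz 83.4 33 topz 83.8 
tilt deg (tail up +) 1.95
tail local y 52.3
clk 7.72 local mm [0.76 8.92] z 73.99 ax-err deg 0.04 F [-2.9 -2.3 10.3] w 0.0467
```

Request:
{"method": "arm_command", "body": {
  "translation": [
    [0,-0.05,0.2],
    [0,-0.05,0.4],
    [0,-0.05,0.5],
    [0,-0.05,0.5]
  ],
  "turn": [0,0,0,0],
  "hand": [1,1,1,1]
}}

```text
clock: 8.05
eef_pos: [0.5718, 0.0754, 0.0696]
tool_rot: [0.62, 0.784, 0.001, 0.002]
ft_force: [-2.9, -3.5, 13.3]
grip_width: 0.0469
```

```bash
python3 -c "from held import *;held()"
```

```text
clk 8.05 local mm [0.8  8.31] z 69.61 ax-err deg 0.02 F [-2.9 -3.5 13.3] w 0.0469
-25 topz 75.7 -10 topz 77.7 5 topz 79.5 20 topz 81.4 33 topz 82.9 
tilt deg (tail up +) 7.13
tail local y 53.6
clk 8.1 local mm [0.8  8.26] z 69.64 ax-err deg 0.02 F [-1.9 -4.6 12.4] w 0.0469
```

Request:
{"method": "arm_command", "body": {
  "translation": [
    [-0.2,-0.06,-0.1],
    [-0.5,-0.06,-0.1],
    [-0.8,-0.06,-0.1],
    [-0.8,-0.06,-0.1]
  ],
  "turn": [0,0,0,0],
  "hand": [1,1,1,1]
}}

```text
clock: 8.43
eef_pos: [0.5722, 0.0679, 0.0684]
tool_rot: [0.62, 0.784, 0.001, 0.001]
ft_force: [3.3, -0.1, 2.5]
grip_width: 0.0471
```

```bash
python3 -c "from held import *;held()"
```

```text
clk 8.43 local mm [-0.55  0.87] z 68.36 ax-err deg 0.03 F [ 3.3 -0.1  2.5] w 0.0471
-25 topz 74.5 -10 topz 76.3 5 topz 78.0 20 topz 79.6 33 topz 81.1 
tilt deg (tail up +) 6.53
tail local y 45.9
clk 8.48 local mm [-0.47  0.82] z 68.19 ax-err deg 0.03 F [ 1.7 -0.7  2.3] w 0.0466
```

Request:
{"method": "arm_command", "body": {
  "translation": [
    [-0.2,0.03,0],
    [-0.4,0.03,0],
    [-0.5,0.03,0],
    [-0.5,0.03,0]
  ],
  "turn": [0,0,0,0],
  "hand": [1,1,1,1]
}}

```text
clock: 8.82
eef_pos: [0.5733, 0.0635, 0.0675]
tool_rot: [0.62, 0.785, 0.0, 0.0]
ft_force: [3.1, 2.4, -0.1]
grip_width: 0.0467
```

```bash
python3 -c "from held import *;held()"
```

```text
clk 8.82 local mm [-0.5  -3.58] z 67.46 ax-err deg 0.06 F [ 3.1  2.4 -0.1] w 0.0467
-25 topz 73.8 -10 topz 75.6 5 topz 77.2 20 topz 78.9 33 topz 80.3 
tilt deg (tail up +) 6.43
tail local y 41.5
clk 8.87 local mm [-0.49 -3.58] z 67.46 ax-err deg 0.06 F [2.1 2.2 0.4] w 0.0465
```

Request:
{"method": "arm_command", "body": {
  "translation": [
    [0,0.05,0],
    [0,0.05,0],
    [0,0.05,0],
    [0,0.05,-3],
    [0,0.05,-6]
  ],
  "turn": [0,0,0,0,0],
  "hand": [0.2,0.2,0.2,0.2,0.2]
}}

```text
clock: 9.28
eef_pos: [0.5707, 0.0629, 0.1257]
tool_rot: [0.62, 0.784, -0.003, -0.003]
ft_force: [0.7, 0.7, 0.0]
grip_width: 0.0682
```

Request:
{"method": "arm_command", "body": {
  "translation": [
    [0,0,-2],
    [0,0,-3],
    [0,0,-3],
    [0,0,-3]
  ],
  "turn": [0,0,0,0],
  "hand": [1,1,1,1]
}}

```text
clock: 9.62
eef_pos: [0.5731, 0.0633, 0.1572]
tool_rot: [0.62, 0.784, -0.0, -0.0]
ft_force: [0.2, -0.3, -1.1]
grip_width: 0.0199
```

```bash
cat > seat.py <<'E'
from sh import *
def comp(m):
    n,l,s,c=cv2.connectedComponentsWithStats(m.astype(np.uint8));k=1+np.argmax(s[1:,4]);return l==k
def seat(fn,dy=0):
    stat();pic,d,i=snap('wrist',fn);W=cloud(d,i);Z=W[...,2]
    L=((W[...,:2]-T0)@np.array([[np.cos(TH),-np.sin(TH)],[np.sin(TH),np.cos(TH)]]))*1000;L[...,1]-=dy
    m=comp((d>0)&(Z>.06)&(Z<.09)&(abs(L[...,0])<32)&(abs(L[...,1])<60))
    Q=L[m];print('x',np.percentile(Q[:,0],[1,99]).round(1),'y',np.percentile(Q[:,1],[1,99]).round(1),[np.round(a,1) for a in cv2.minAreaRect(Q.astype(np.float32))])
    for y in (-35,-20,0,20,35):
        k=m&(abs(L[...,1]-y)<4);print(y,(np.median(Z[k])*1000).round(1) if k.any() else None,end=' ')
    A=np.c_[Q[:,1],np.ones(len(Q))];s=np.linalg.lstsq(A,Z[m]*1000,rcond=None)[0];print('tilt deg',np.degrees(s[0]).round(2))
    return pic
E
python3 -c "from seat import *;seat('w5.png')"
```

```text
clk 9.62 local mm [-0.74 -3.8 ] z 157.19 ax-err deg 0.04 F [ 0.2 -0.3 -1.1] w 0.0199
x [-25.5  21.1] y [-41.5  40.9] [array([-2.2, -1.2]), array([48.2, 85. ]), np.float64(0.3)]
-35 71.0 -20 72.3 0 73.8 20 75.2 35 76.0 tilt deg 2.75
```

View pics/w5.png

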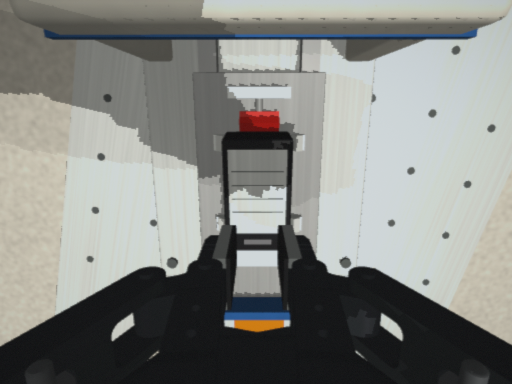

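Request:
{"method": "arm_command", "body": {
  "translation": [
    [1.5,0.05,1],
    [2.9,0.05,3],
    [2.9,0.05,5],
    [2.9,0.05,5.7],
    [2.9,0.05,5.7]
  ],
  "turn": [0,0,0,0,0],
  "hand": [1,1,1,1,1]
}}

```text
clock: 10.08
eef_pos: [0.5641, 0.0913, 0.0966]
tool_rot: [0.62, 0.785, -0.003, -0.003]
ft_force: [-0.3, -0.3, 0.4]
grip_width: -0.0001
```

```bash
python3 -c "from sh import *;stat()"
```

```text
clk 10.08 local mm [-3.09 25.54] z 96.57 ax-err deg 0.06 F [-0.3 -0.3  0.4] w -0.0001
```

Request:
{"method": "arm_command", "body": {
  "translation": [
    [0,0.25,0],
    [0,0.25,0.3],
    [0,0.25,0.7],
    [0,0.25,1.0],
    [0,0.25,1.0]
  ],
  "turn": [0,0,0,0,0],
  "hand": [1,1,1,1,1]
}}

```text
clock: 10.5
eef_pos: [0.5699, 0.0921, 0.0906]
tool_rot: [0.62, 0.784, 0.0, 0.0]
ft_force: [0.1, -0.2, 0.0]
grip_width: -0.0
```

```bash
python3 -c "from seat import *;seat('w6.png');stat()"
```

```text
clk 10.5 local mm [ 2.75 25.04] z 90.58 ax-err deg 0.03 F [ 0.1 -0.2  0. ] w -0.0
x [-25.   21.9] y [ 9.6 41.4] [array([-1.5, 24.1]), array([48. , 35.3]), np.float64(0.3)]
-35 None -20 None 0 None 20 76.2 35 77.4 tilt deg -11.64
clk 10.55 local mm [ 2.68 25.09] z 90.73 ax-err deg 0.03 F [-0.3 -0.1  0.6] w 0.0001
```

Request:
{"method": "arm_command", "body": {
  "translation": [
    [0,-0.15,0.2],
    [0,-0.15,0.4],
    [0,-0.15,0.6],
    [0,-0.15,0.7],
    [0,-0.15,0.7]
  ],
  "turn": [0,0,0,0,0],
  "hand": [1,1,1,1,1]
}}

```text
clock: 10.97
eef_pos: [0.5682, 0.092, 0.0841]
tool_rot: [0.62, 0.785, 0.0, 0.0]
ft_force: [-1.3, 0.4, 3.9]
grip_width: -0.0001
```

```bash
python3 -c "from seat import *;seat('w7.png');stat()"
```

```text
clk 10.97 local mm [ 1.11 25.28] z 84.09 ax-err deg 0.05 F [-1.3  0.4  3.9] w -0.0001
x [-24.6  22.3] y [11.6 42.7] [array([-1.1, 25. ]), array([48.1, 35.9]), np.float64(0.1)]
-35 None -20 None 0 None 20 70.5 35 71.0 tilt deg -4.44
clk 11.02 local mm [ 1.09 25.27] z 84.07 ax-err deg 0.05 F [-1.7 -0.7  4.6] w 0.0001
```

Request:
{"method": "arm_command", "body": {
  "translation": [
    [0,-0.05,0.2],
    [0,-0.05,0.4],
    [0,-0.05,0.5],
    [0,-0.05,0.5]
  ],
  "turn": [0,0,0,0],
  "hand": [1,1,1,1]
}}

```text
clock: 11.35
eef_pos: [0.5683, 0.092, 0.0839]
tool_rot: [0.62, 0.785, 0.002, 0.001]
ft_force: [-10.1, -1.7, 30.2]
grip_width: -0.0002
```

Request:
{"method": "arm_command", "body": {
  "translation": [
    [0,0,-1.5],
    [0,0,-5],
    [-3,0,-8],
    [-3,0,-8],
    [-3,0,-8]
  ],
  "turn": [0,0,0,0,0],
  "hand": [1,1,1,1,1]
}}

```text
clock: 11.77
eef_pos: [0.5762, 0.0617, 0.1605]
tool_rot: [0.621, 0.784, 0.002, 0.002]
ft_force: [-1.1, 0.1, 0.2]
grip_width: 0.0004
```

```bash
python3 -c "from seat import *;seat('w8.png');stat()"
```

```text
clk 11.77 local mm [ 1.87 -6.02] z 160.5 ax-err deg -0.07 F [-1.1  0.1  0.2] w 0.0004
x [-26.2  20.6] y [-33.5  42.9] [array([-2.9,  1.4]), array([48.1, 84. ]), np.float64(0.1)]
-35 68.4 -20 68.8 0 68.9 20 68.8 35 68.7 tilt deg -0.2
clk 11.82 local mm [ 0.5  -5.17] z 158.58 ax-err deg -0.02 F [ 0.1 -0.5 -0.7] w 0.0
```

Request:
{"method": "arm_command", "body": {
  "translation": [
    [-4,0,0],
    [-8,0,0],
    [-12,0,0.5],
    [-12.9,0,1],
    [-12.9,0,1]
  ],
  "turn": [0,0,0,0,0],
  "hand": [1,1,1,1,1]
}}

```text
clock: 12.23
eef_pos: [0.6027, -0.0651, 0.1448]
tool_rot: [0.622, 0.783, -0.002, -0.003]
ft_force: [-0.5, 1.1, -0.3]
grip_width: -0.0
```

Request:
{"method": "arm_command", "body": {
  "translation": [
    [0,0,0],
    [0,0,0],
    [0,0,0]
  ],
  "turn": [0,0,0],
  "hand": [1,1,1]
}}

```text
clock: 12.48
eef_pos: [0.6039, -0.061, 0.1482]
tool_rot: [0.619, 0.785, -0.0, -0.001]
ft_force: [-0.3, -0.6, -0.3]
grip_width: -0.0002
```

```bash
python3 -c "
from seat import *
pic=seat('w9.png');stat()
s=snap('scene')[0]
a=cv2.resize(pic[:200,100:400],(600,400));b=cv2.resize(s[150:270,240:390],None,fx=1.3,fy=1.3)
out=np.zeros((400,800,3),np.uint8);out[:,:600]=a;out[:b.shape[0],600:600+b.shape[1]]=b[:,:200];cv2.imwrite('pics/d.png',out[...,::-1])
"
```

```text
clk 12.48 local mm [   0.61 -131.8 ] z 148.2 ax-err deg 0.18 F [-0.3 -0.6 -0.3] w -0.0002
x [-24.1  22.6] y [-41.8  -7.2] [array([ -0.8, -24.3]), array([48. , 35.4]), np.float64(0.2)]
-35 70.8 -20 71.0 0 None 20 None 35 None tilt deg 2.18
clk 12.53 local mm [   0.86 -131.89] z 148.54 ax-err deg 0.19 F [-0.3  0.6  1.1] w 0.0001
```

View pics/d.png

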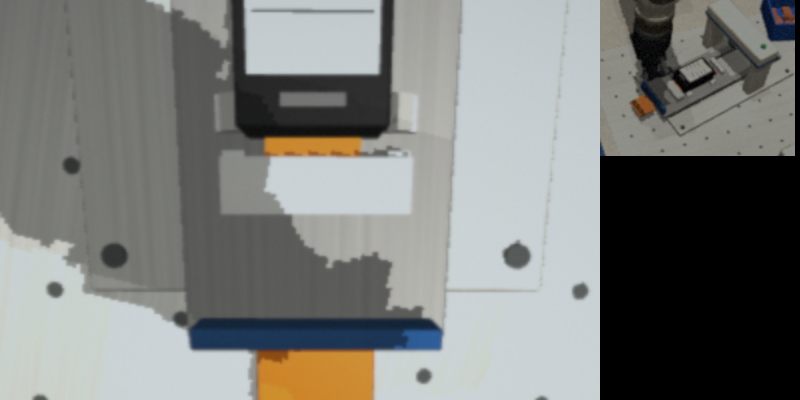

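Request:
{"method": "arm_command", "body": {
  "translation": [
    [-0.2,-0.05,4],
    [-0.2,-0.05,7],
    [-0.2,-0.05,8.6],
    [-0.2,-0.05,8.6],
    [-0.2,-0.05,8.6]
  ],
  "turn": [0.002,0.002,0.002,0.002,0.002],
  "hand": [1,1,1,1,1]
}}

```text
clock: 13.0
eef_pos: [0.6037, -0.064, 0.0621]
tool_rot: [0.62, 0.784, -0.0, -0.001]
ft_force: [0.3, 0.2, 0.0]
grip_width: 0.0003
```

```bash
python3 -c "from sh import *;stat()"
```

```text
clk 13.0 local mm [  -0.21 -134.68] z 62.15 ax-err deg 0.0 F [0.3 0.2 0. ] w 0.0003
```

Request:
{"method": "arm_command", "body": {
  "translation": [
    [0,0,0.8],
    [0,0,1.4],
    [0,0,1.8],
    [0,0,1.8],
    [0,0,1.8]
  ],
  "turn": [0,0,0,0,0],
  "hand": [1,1,1,1,1]
}}

```text
clock: 13.42
eef_pos: [0.6068, -0.0657, 0.0471]
tool_rot: [0.621, 0.784, 0.001, 0.003]
ft_force: [0.8, -1.7, 5.1]
grip_width: 0.0002
```

```bash
python3 -c "from sh import *;stat()"
```

```text
clk 13.42 local mm [   2.4  -137.11] z 47.11 ax-err deg -0.09 F [ 0.8 -1.7  5.1] w 0.0002
```

Request:
{"method": "arm_command", "body": {
  "translation": [
    [0.5,-0.15,0.1],
    [1.0,-0.15,0.1],
    [1.4,-0.15,0.1],
    [1.8,-0.15,0.1],
    [2.2,-0.15,0.1]
  ],
  "turn": [0,0,0,0,0],
  "hand": [1,1,1,1,1]
}}

```text
clock: 13.83
eef_pos: [0.6016, -0.0446, 0.0468]
tool_rot: [0.621, 0.784, 0.002, 0.004]
ft_force: [1.8, -1.9, 5.4]
grip_width: 0.0002
```

```bash
python3 -c "from sh import *;stat()"
```

```text
clk 13.83 local mm [   2.19 -115.36] z 46.83 ax-err deg -0.1 F [ 1.8 -1.9  5.4] w 0.0002
```

Request:
{"method": "arm_command", "body": {
  "translation": [
    [1,-0.1,0],
    [2.2,-0.1,0],
    [3.4,-0.1,0],
    [4.6,-0.1,0],
    [5.8,-0.1,0]
  ],
  "turn": [0,0,0,0,0],
  "hand": [1,1,1,1,1]
}}

```text
clock: 14.25
eef_pos: [0.588, 0.012, 0.0471]
tool_rot: [0.621, 0.784, 0.003, 0.005]
ft_force: [3.0, -2.5, 5.2]
grip_width: -0.0002
```

```bash
python3 -c "
from sh import *
stat();p,d,i=snap('side');W=cloud(d,i);L=((W[...,:2]-T0)@np.array([[np.cos(TH),-np.sin(TH)],[np.sin(TH),np.cos(TH)]]))*1000
hsv=cv2.cvtColor(p,cv2.COLOR_RGB2HSV);H,S=hsv[...,0],hsv[...,1];Z=W[...,2]
m=(d>0)&(abs(L[...,0])<50)&(L[...,1]>-130)&(L[...,1]<60)&(H>100)&(H<128)&(S>110)&(abs(Z-.056)<.006)
print(m.sum(),np.percentile(L[m],[2,50,98],0).round(1));cv2.imwrite('pics/s1.png',p[...,::-1])"
```

```text
clk 14.25 local mm [  1.93 -57.11] z 47.07 ax-err deg -0.12 F [ 3.  -2.5  5.2] w -0.0002
30 [[-43.6 -42.5]
 [-29.3 -31.5]
 [-13.4  58.1]]
```

Request:
{"method": "arm_command", "body": {
  "translation": [
    [1.2,-0.1,0],
    [2.4,-0.1,0],
    [3.5,-0.1,0],
    [4.3,-0.1,0],
    [4.8,-0.1,0]
  ],
  "turn": [0,0,0,0,0],
  "hand": [1,1,1,1,1]
}}

```text
clock: 14.72
eef_pos: [0.576, 0.0559, 0.0473]
tool_rot: [0.622, 0.783, -0.0, 0.007]
ft_force: [3.5, -13.7, 13.0]
grip_width: 0.0
```

Request:
{"method": "arm_command", "body": {
  "translation": [
    [0.3,0,0],
    [0.6,0,0],
    [0.6,0,0]
  ],
  "turn": [0,0,0],
  "hand": [1,1,1]
}}

```text
clock: 14.97
eef_pos: [0.575, 0.0615, 0.048]
tool_rot: [0.622, 0.783, 0.001, 0.007]
ft_force: [1.8, -10.0, 14.4]
grip_width: 0.0
```

```bash
python3 -c "
from sh import *
stat()"
```

```text
clk 14.97 local mm [ 0.71 -5.93] z 48.0 ax-err deg -0.23 F [  1.8 -10.   14.4] w 0.0
```

Request:
{"method": "arm_command", "body": {
  "translation": [
    [0.4,0,0],
    [0.8,0,0],
    [0.8,0,0]
  ],
  "turn": [0,0,0],
  "hand": [1,1,1]
}}

```text
clock: 15.22
eef_pos: [0.5749, 0.0617, 0.0482]
tool_rot: [0.624, 0.781, -0.004, 0.013]
ft_force: [5.6, -30.6, 11.4]
grip_width: 0.0001
```

```bash
python3 -c "
from sh import *
stat()"
```

```text
clk 15.22 local mm [ 0.66 -5.71] z 48.21 ax-err deg -0.55 F [  5.6 -30.6  11.4] w 0.0001
```

Request:
{"method": "arm_command", "body": {
  "translation": [
    [-0.9,0,-0.6],
    [-1.0,0,-2],
    [-1.5,0,-5],
    [-4,0,-8],
    [-8,0,-11]
  ],
  "turn": [0,0,0,0,0],
  "hand": [1,1,1,1,1]
}}

```text
clock: 15.63
eef_pos: [0.5854, 0.0024, 0.1509]
tool_rot: [0.619, 0.785, 0.001, 0.0]
ft_force: [1.1, 0.2, 0.2]
grip_width: -0.0001
```

Request:
{"method": "arm_command", "body": {
  "translation": [
    [-3,0,-2],
    [-3,0,-2],
    [-3,0,-2],
    [-3,0,-2]
  ],
  "turn": [0,0,0,0],
  "hand": [1,1,1,1]
}}

```text
clock: 15.97
eef_pos: [0.5916, -0.028, 0.1683]
tool_rot: [0.621, 0.784, 0.0, -0.0]
ft_force: [-0.6, 0.1, -0.6]
grip_width: 0.0
```

```bash
python3 -c "
from seat import *
stat()
ims=[]
for c in ('wrist','side','scene'):
    p,d,i=snap(c);ims.append(p);W=cloud(d,i);Z=W[...,2];L=((W[...,:2]-T0)@np.array([[np.cos(TH),-np.sin(TH)],[np.sin(TH),np.cos(TH)]]))*1000
    hsv=cv2.cvtColor(p,cv2.COLOR_RGB2HSV);H,S=hsv[...,0],hsv[...,1]
    for n,m in [('plate',(H>100)&(H<128)&(S>90)&(abs(Z-.058)<.004)&(abs(L[...,1])<30)&(abs(L[...,0])<50)),('lip',(abs(Z-.051)<.003)&(abs(L[...,0])<40)&(L[...,1]>40)&(L[...,1]<76)),('top',(abs(Z-.070)<.006)&(abs(L[...,0])<35)&(L[...,1]>65)&(L[...,1]<170))]:
        m=m&(d>0)
        if m.sum()>5: print(c,n,m.sum(),'x',np.percentile(L[m][:,0],[2,98]).round(1),'y',np.percentile(L[m][:,1],[2,98]).round(1),'z',np.percentile(Z[m]*1000,[5,50,95]).round(1))
a=cv2.resize(ims[0],(448,336));b=cv2.resize(ims[1][60:230,180:340],(316,336));c=cv2.resize(ims[2][140:280,230:400],(316,260))
out=np.zeros((600,800,3),np.uint8);out[:336,:448]=a;out[:336,450:766]=b;out[340:600,:316]=c;cv2.imwrite('pics/e.png',out[...,::-1]);stat()"
```

```text
clk 15.97 local mm [ -3.72 -96.88] z 168.33 ax-err deg -0.1 F [-0.6  0.1 -0.6] w 0.0
wrist plate 1632 x [-43.   42.1] y [ 6.  13.6] z [55.9 57.5 58.7]
side plate 63 x [-39.7  43.3] y [ 3.2 13.5] z [55.1 57.8 60.5]
side lip 94 x [-32.   31.5] y [51.8 72.8] z [48.6 51.2 53.5]
side top 213 x [-25.5  21.6] y [ 77.7 137. ] z [66.2 70.4 73.7]
scene plate 65 x [-37.7  44.1] y [1.7 9.6] z [55.  57.5 60.7]
scene lip 109 x [-32.7  31. ] y [48.6 75.3] z [48.5 50.7 53.4]
scene top 200 x [-23.1  23.1] y [ 74.9 121.4] z [65.5 69.9 73.3]
clk 16.12 local mm [ -4.07 -95.73] z 167.27 ax-err deg 0.02 F [-0.9  0.1 -0.5] w -0.0003
```

View pics/e.png

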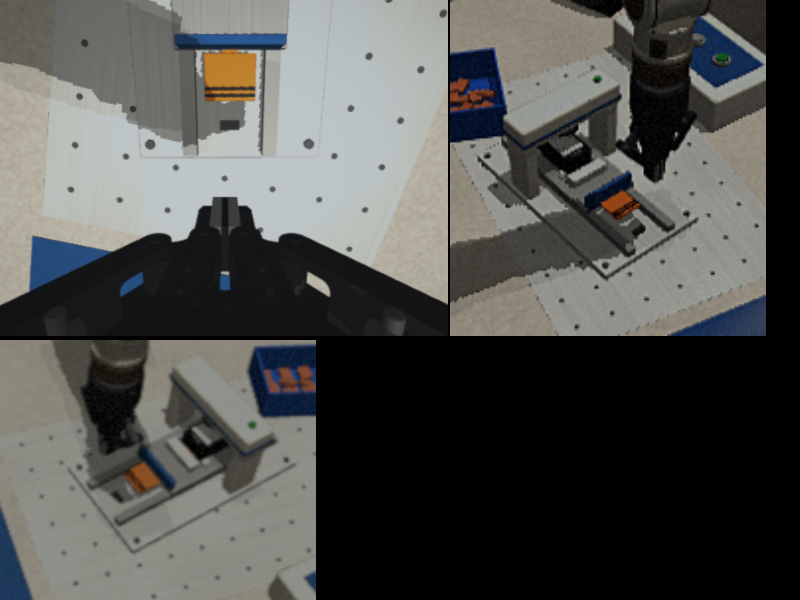

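```bash
python3 -c "
from workcell import *
print(job_done())"
```

```text
the job is handed in; nothing more can be done
None
```

The housing is seated in the pocket and the tray is pushed fully in under the marking head. I handed the job in at about 16 s, with the gripper clear of everything.

- **Loading:** The tool can't be tilted, so I pressed the housing's tail on the jaw top until it pivoted to about 7° tongue-down. That is less than the suggested 10 to 20°. The tongue still slid under the lip to the wall. I let go and pressed the tail with closed fingertips until it bottomed at about 30 N.
- **Seating check, tray out:** Tilt measured -0.2°, with the front end of the block at -41.8 mm against the nominal -42. One view taken while the arm was still moving showed a sideways offset of -2.9 mm. With the arm nearly still it was about -0.8 mm, within the guide clearance. A later +2.2° tilt reading is unreliable because only the front part of the housing was in view.
- **Tray:** I pressed the release lever with the fingertips and pushed the end plate until the tray would not move under 30 N. The plate's travel measured 119.9 mm against 120.
- **Final check, tray in:** The housing top was still at about 70 mm and its front end was where it should be. The tail is under the bridge and was only partly visible, so I did not recheck flatness there.

I did not touch the tape roll, the fan, the bin or the look-alikes. I did not re-measure their positions at the end.

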